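Cover the instrument box and hold it in the trigger clamp for marking

TASK

Get the small aluminium box ready for laser marking: first put its cover on, fully seated, then pump the trigger of the bar clamp until the sliding jaw is drawn up to the box and its sprung pad presses the box against the fixed jaw. Stop with the sprung pad pushed about half way into its cup, never nearly right in (that dents the box), and finish while still keeping the trigger squeezed: the full pressure lasts only as long as you hold it. Move the jaw by the trigger alone, not by pushing on it, and leave the other things on the plate where they are.

Things in the scene. Friction and masses are not known exactly. Their poses are not given: they have to be found in the camera images.
- clamp: one-hand trigger bar clamp, black plastic and steel, lying on its side, screwed to the plate; bar, jaws, grip and trigger lie level, centred 26 mm up. Origin: on the plate, under the bar at the housing (x -28..32, y -8..52 mm, 40 high). +y: the way the bar is drawn; z up; jaws reach out to +x, grip and trigger to -x. The toothed steel bar (13 x 6 mm) runs along y, out of both ends of the housing
- grip_back (a point): point on the back (+y) face of the pistol grip, away from the trigger, at clamp x = -60, y = 42, z = 26 mm: the fixed counter-face when squeezing. The grip is a fixed bar 20 mm thick (clamp y 22..42), from x = -28 to -105, 14 to 38 mm above the plate; free space behind it
- trigger_press (a point): point on the trigger's outer (-y) face, away from the grip, level with grip_back, 60 mm from the bar; moves with the trigger. Press here towards the grip (clamp +y). It is 55 mm from grip_back with the trigger released, 35 mm fully pulled
- trigger_blade: the part of the trigger that the fingers press: a black blade 64 mm long, 9 mm thick, 20 mm high (16 to 36 mm above the plate), beside the grip and about parallel to it. Origin: on the pivot pin in the housing, at clamp x = 26, y = 4 mm
- trigger (a joint): trigger angle in rad: 0 released (a spring returns it), 0.23 fully pulled. Pulling takes 2 to 5 N at trigger_press, plus 1 N for every 2.5 N of clamping force. Ratchet: after some idle travel (up to 0.13 rad) the pawl catches and draws the bar 0.34 mm per 0.01 rad (5 mm in a full pull, the first 4 to 8); on the return the bar stays, so pull, let it spring fully back, pull again
- bar (a joint): how far the bar with the sliding jaw has been drawn towards the fixed jaw, in m: at 0 the relaxed sprung pad's face stands 104 mm from the fixed pad's face. A brake (4.5 N) keeps the bar in place between pulls but does not lock: with the trigger let go, a stronger clamping force falls back to 4.5 N or less
- sliding_jaw: the jaw arm at the -y end of the bar, black, up to 38 mm above the plate, with a steel spring cup 24 mm across and 24 mm long at its end that opens towards the box. Origin: where the middle of the sprung pad's face is when relaxed. It travels with the bar; do not push it
- pad: the sprung pad in front of the cup: a round rubber face 23 mm across on a plunger with a coil spring. Origin: middle of its face, 26 mm above the plate, facing the fixed jaw (clamp +y)
- plunger (a joint): how far the sprung pad has been pushed into its cup, in m: 0 relaxed (6 mm of plunger and spring show), 0.006 fully in. Stiffness 2 N per mm, so half way is 3 mm or 6 N
- fixed_pad: rubber pad of the fixed jaw, 24 mm across. Origin: middle of its face, at clamp x = 60, y = -14, z = 26 mm, facing clamp -y. The jaw arm behind it is 20 mm thick in y, reaches to clamp x = 75 and is 38 mm high
- box: open aluminium instrument box with a circuit board inside, 50 (x) x 70 (y) x 42 mm high, walls 3 mm, 0.2 to 0.45 kg, loose on the plate between the two jaws, 1 to 4 mm from the fixed pad, its 70 mm length along the clamp's y. Origin: centre of its underside
- cover: the box's aluminium cover, loose, lying right way up on the plate: a plate 52 (x) x 72 (y) x 8 mm over a lip 41 x 61 x 5 mm that enters the box with 1.5 mm play all round. Origin: centre of the lip's underside (lip z 0..5, plate z 5..13 mm). Seated: origin 37 mm above the box's origin, axes parallel to the box's, either way round; overhangs the box 1 mm
- sleeve: bystander: turned aluminium sleeve, 38 mm across, 45 mm high, standing. Origin: centre of its underside
- gauge_block: bystander: stepped steel focus gauge, 40 x 60 mm, 40 mm high. Origin: centre of its underside
- hex_driver: bystander: straight hex driver, 115 mm long, lying. Origin: near its middle, on the plate
There are look-alikes about, which are no part of the job. Several things have the shape of the cover; the one meant has the colours described above.

How it is judged:
By the outcome, as a careful person would: the job done as asked, in the order asked, and still so for the second after the job is handed in, while the arm keeps its last pose, push and grip.
It also fails if it takes over 61 s, if anything falls off the work surface, if the arm or the gripper's body presses on something with over 40 N, if the wrist force passes 120 N, or if a joint passes its speed limit or range.

ROBOT

A 6-joint arm with a two-finger parallel gripper is mounted at the origin on the work surface. World frame = base frame: x ahead of the robot, y to its left, z up, the work surface at z = 0. Lengths are in m, angles in rad, forces in N, time in s.
With the tool pointing down it reaches from about 0.275 to 0.825 m from the base axis. Payload 4.9 kg.
Tool frame: the origin (TCP) lies midway between the tips of the shut fingers; the grasp point (between the pads) lies 19 mm behind it (grip_point_offset is the distance from the TCP to the grasp point, in m); z points along the fingers, x is the direction in which the jaws open and shut, and the axes are right-handed (so a half turn about z gives the same grasp; the last joint's range is limited). The gripper opens to 85 mm and grips with 20 to 120 N. Pads are 22 mm wide; open, the fingers measure 114 mm over their backs; the gripper's body (76 mm by 85 mm) begins 54 mm behind the grasp point. The pads swing forward as they close: fully open they stand 13 mm farther back than shut.
Start: joints at [-1.333, 0.326, -0.193, 1.052, 0, 1.437], TCP at [0.2, -0.512, 0.231] pointing down, gripper open.
Joint ranges: [-2.65, 2.65], [-0.97, 1.79], [-1.3, 1.35], [-1.93, 2.1], [-1.47, 1.37], [-3.14, 3.14]. Speed limits (rad/s): [2.57, 2.57, 3.14, 3.14, 3.14, 3.14].

INTERFACE

Orientations are given as a rotation vector (axis times angle).
In Python, from cell import * gives the robot as it stands. Calls block until the motion is done:
- movep(position, orientation): joint-space move of the TCP to a pose.
- move_l(position, velocity=0.15, rot=None, until_force=None): straight line of the TCP; rot=None keeps the orientation; velocity is the mean speed in m/s. With until_force (N) it stops when the force on the tool has changed by that much, and returns True; else False.
- set_joints(angles): joint-space move.
- let_go() and grab(newtons=None): open the fingers fully, or close them until they stop; newtons is the grip in N (None keeps the last).
- sleep(seconds).
- ik(position, orientation): joint angles nearest the present ones, or None.
- get_state(): the state.
- grab_frame(name): name is "scene" or "top"; returns a dict with "img" (400x640x3 uint8, red, green, blue), "fx", "fy", "cx", "cy" (pixels), "cam_to_world" (4x4, takes a point from camera to world coordinates). Camera axes: x right, y down, z forward; pixel columns grow to the right and rows downward; lengths in m; the calibration is good to about 2 mm. A picture is of the moment at which its call begins. There is no depth.
A pose or a line that the arm cannot do raises MotionError and nothing moves.
- sign_off(): hands the job in, once; it reports no verdict.
Trained networks look in the newest picture that a camera, given by its name, has taken for a name from the list of things; names that differ only in an ending like _2 or _b are one class to them, and where a whole thing is asked for, a point or a joint stands for the part that bears it (a point fixed in the world has none). Each returns a list of dicts, best first, with "score" (0 to 1); they miss things now and then, are a little off and sometimes report something else, mostly with a low value. They report only what shows in the picture. A call takes as long as a camera call. They do not tell look-alikes from the thing itself.
- spot_in(camera, name): "centre" ([column, row] in pixels, amid what is visible of it).
- silhouettes(camera, name): "mask" (400x640 bool, what is visible of it) and "centre" ([column, row] in pixels, amid what is visible of it).
- tip_of(camera, name): "centre" ([column, row] in pixels: a listed point, or the origin of a listed thing).
The state is a dict: "clock": time; "q": joint angles; "joint_velocities": joint speeds; "tau": joint torques, N m; "position": TCP position; "eef_rot": TCP orientation; "contact_force": force on the tool from outside, world axes, zero at the start; "wrist_torque": the same for the moment, N m; "finger_gap": opening from 0.0 (shut) to 1.0 (fully open).
Only numpy, scipy, OpenCV 4.12 (cv2) and the standard library are available. Lean on these libraries where they do the work, as an engineer would, in place of code of your own. Each camera call takes 0.05 s, during which the arm holds its last target.

## Working session

There is one attempt and no reset: what is moved stays moved. The work goes in short steps, each a Python script; the robot and the scene stay as the last script left them, time stands still between calls to the robot, and variables do not carry over. Pictures are saved under pics/ and viewed, and the job is handed in when it is done.

```bash
ls -la; mkdir -p pics
python3 - <<'E'
from cell import *
import cv2
s=get_state();print(s)
for n in("scene","top"):
    f=grab_frame(n);cv2.imwrite(f"pics/{n}0.png",f["img"][:,:,::-1]);print(n,f["fx"],f["fy"],f["cx"],f["cy"],f["cam_to_world"])
for c in("scene","top"):
  for n in("clamp","grip_back","trigger_press","trigger_blade","sliding_jaw","pad","fixed_pad","box","cover","sleeve","gauge_block","hex_driver"):
    print(c,n,[(round(d["score"],2),[round(float(x),1) for x in d["centre"]]) for d in tip_of(c,n)[:5]])
E
```

```text
total 12
drwxr-xr-x  3 agent agent 4096 Dec  5 22:48 .
drwxr-xr-x 23 root  root  4096 Dec  5 22:48 ..
drwxr-xr-x  2 agent agent 4096 Dec  5 22:48 pics
{'clock': 0.0, 'q': array([-1.33322025e+00,  3.26976618e-01, -1.93588189e-01,  1.05200340e+00,
        1.17333637e-05,  1.43656085e+00]), 'joint_velocities': array([-0.00042668, -0.00059865, -0.0002485 ,  0.00271748, -0.00276635,
        0.00033962]), 'tau': array([-1.33869067e-03, -4.43396902e+01,  2.62441885e+01,  1.54595159e-02,
       -1.77660468e-04,  4.42477884e-06]), 'position': array([ 0.19967346, -0.51184454,  0.23048238]), 'eef_rot': array([-2.59278103e+00,  1.77188549e+00,  2.05395786e-03]), 'contact_force': array([ 0.01674412, -0.27015049, -0.2102926 ]), 'wrist_torque': array([ 0.02396065,  0.02402884, -0.04658992]), 'finger_gap': 0.9982434417680826}
scene 368.3433416388549 368.3433416388549 315.45457769896353 199.6353785024594 [[ 0.64129715  0.45163494 -0.62029335  1.19605605]
 [ 0.76719936 -0.36482334  0.52755007 -0.57271994]
 [ 0.01196255 -0.81420502 -0.58045421  0.68706005]
 [ 0.          0.          0.          1.     
[... 734 characters left out ...]
(0.84, [202.6, 258.4]), (0.67, [243.0, 238.0]), (0.54, [230.3, 215.0])]
scene sleeve [(0.68, [374.7, 169.9])]
scene gauge_block [(0.67, [275.1, 284.6])]
scene hex_driver [(0.57, [421.1, 184.8])]
top clamp [(0.63, [301.4, 198.9])]
top grip_back [(0.74, [282.2, 226.4])]
top trigger_press [(0.7, [306.9, 224.0])]
top trigger_blade []
top sliding_jaw [(0.6, [340.6, 168.7])]
top pad [(0.41, [345.2, 171.6])]
top fixed_pad [(0.42, [307.4, 171.5])]
top box [(0.88, [321.0, 175.3])]
top cover [(0.97, [398.2, 271.8]), (0.77, [405.6, 226.4]), (0.58, [457.0, 224.2])]
top sleeve [(0.71, [173.4, 239.6]), (0.63, [417.3, 149.7])]
top gauge_block [(0.63, [416.2, 146.3])]
top hex_driver [(0.65, [158.6, 170.1])]
```

Run:
```python
import cv2
a=cv2.imread("pics/top0.png");b=cv2.imread("pics/scene0.png")
cv2.imwrite("pics/top0z.png",cv2.resize(a[110:310,240:500],None,fx=3,fy=3,interpolation=cv2.INTER_CUBIC))
cv2.imwrite("pics/scene0z.png",cv2.resize(b[150:330,130:390],None,fx=3,fy=3,interpolation=cv2.INTER_CUBIC))
```

```text
(no output)
```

View pics/top0.png

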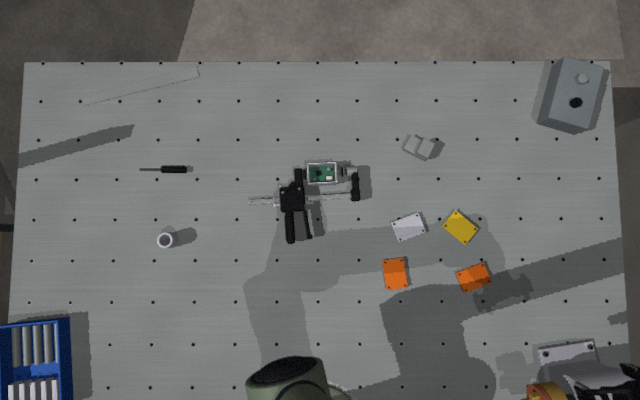

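View pics/top0z.png

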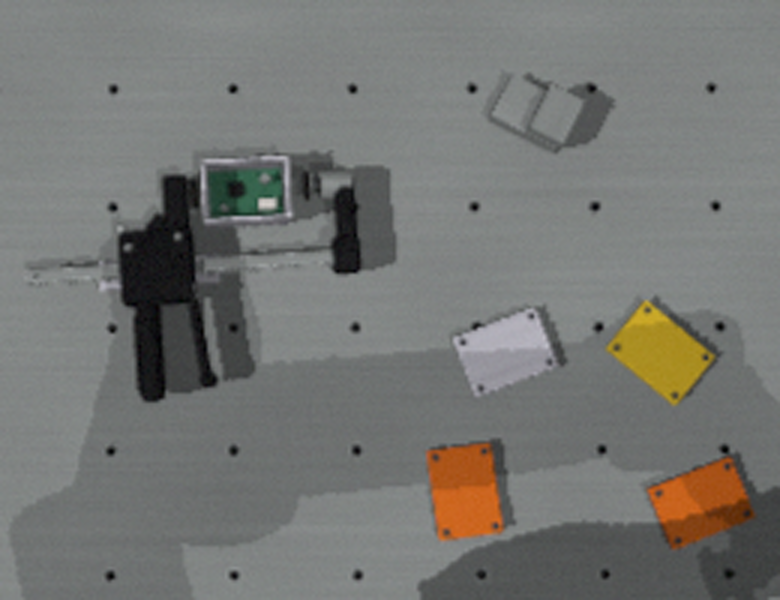

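View pics/scene0z.png

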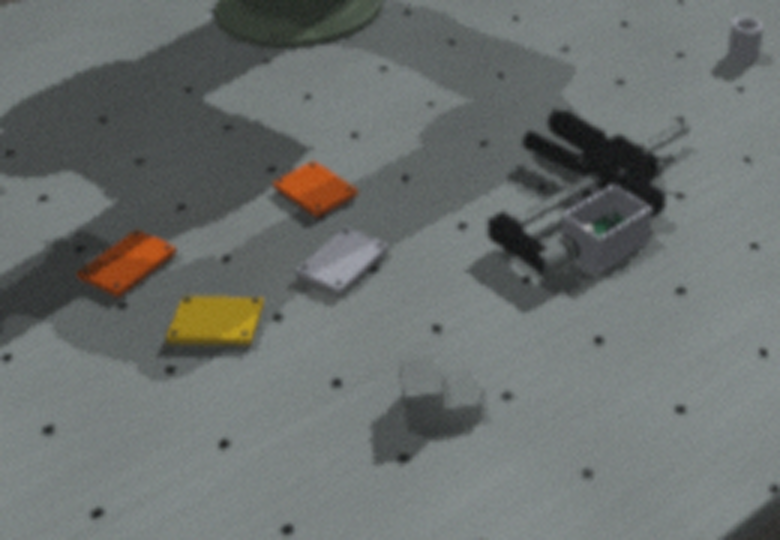

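The top view shows the bare aluminium cover at about (408,227). The yellow and orange ones are look-alikes. The box is at (321,173) and the clamp housing at (292,196), with its +y pointing left in the image. Next I'll fit the poses.

```bash
cat > h.py <<'E'
from cell import *
import numpy as np, cv2
from scipy.optimize import minimize
from scipy.spatial.transform import Rotation as R
def proj(f,P):
    T=np.linalg.inv(np.array(f["cam_to_world"]));p=np.c_[P,np.ones(len(P))]@T.T
    return np.c_[f["fx"]*p[:,0]/p[:,2]+f["cx"],f["fy"]*p[:,1]/p[:,2]+f["cy"]]
def unproj(f,px,z):
    T=np.array(f["cam_to_world"]);d=T[:3,:3]@[(px[0]-f["cx"])/f["fx"],(px[1]-f["cy"])/f["fy"],1]
    return T[:3,3]+d*(z-T[2,3])/d[2]
def boxpts(w,l,z0,z1):
    return np.array([[sx*w/2,sy*l/2,z] for z in(z0,z1) for sx in(-1,1) for sy in(-1,1)])
def place(P,x,y,a,z=0):
    c,s=np.cos(a),np.sin(a)
    return np.c_[x+c*P[:,0]-s*P[:,1],y+s*P[:,0]+c*P[:,1],P[:,2]+z]
S=8
def hullmask(parts,f):
    m=np.zeros((400*S//2,640*S//2),np.uint8)
    for P in parts:
        q=(proj(f,P)+.5)*S/2-.5
        cv2.fillConvexPoly(m,cv2.convexHull((q*16).round().astype(np.int32)),1,shift=4)
    return cv2.resize(m.astype(np.float32),(640,400),interpolation=cv2.INTER_AREA)
def fit(model,views,x0,z=0):
    # views: list of (frame, mask)
    def cost(p):
        P=[place(m,p[0]/1000,p[1]/1000,p[2]/50,z) for m in model]
        return sum(np.abs(hullmask(P,f)-m).sum()/m.sum() for f,m in views)
    p0=np.array([x0[0]*1000,x0[1]*1000,x0[2]*50])
    for st in (6,1.5):
        sim=np.vstack([p0]+[p0+st*e for e in np.eye(3)])
        r=minimize(cost,p0,method="Nelder-Mead",options=dict(initial_simplex=sim,xatol=.02,fatol=1e-4));p0=r.x
    return np.array([p0[0]/1000,p0[1]/1000,p0[2]/50]),r.fun
COVER=[boxpts(.052,.072,.005,.013),boxpts(.041,.061,0,.005)]
BOX=[boxpts(.050,.070,0,.042)]
E
python3 - <<'E'
from h import *
F={c:grab_frame(c) for c in("top","scene")}
M={}
for c,near in(("top",(408,227)),("scene",(244,237))):
    for d in silhouettes(c,"cover"):
        print(c,d["score"],d["centre"],d["mask"].sum())
        if np.hypot(*(np.array(d["centre"])-near))<12: M.setdefault(("cover",c),d["mask"].astype(np.float32))
    for d in silhouettes(c,"box"):
        print(c,"box",d["score"],d["centre"],d["mask"].sum()); M.setdefault(("box",c),d["mask"].astype(np.float32))
f=F["top"]
for n,mod in(("cover",COVER),("box",BOX)):
    x0=list(unproj(f,(408,227) if n=="cover" else (322,172),.013 if n=="cover" else .04)[:2])
    for a in((.2,-.3) if n=="cover" else (0,)):
      for vs in(("top",),("scene",),("top","scene")):
        v=[(F[c],M[n,c]) for c in vs if (n,c) in M]
        if v: print(n,vs,fit(mod,v,x0+[a]))
for n,z in(("grip_back",.026),("trigger_press",.026),("fixed_pad",.026),("pad",.026),("sliding_jaw",.026),("clamp",0),("box",0)):
  for c in F:
    t=tip_of(c,n)
    if t: print(n,c,t[0]["score"],unproj(F[c],t[0]["centre"],z).round(4))
im=f["img"].copy()
for k in M:
    if k[1]=="top": im[M[k]>0]=im[M[k]>0]//2+np.uint8([127,0,0])
cv2.imwrite("pics/m.png",cv2.resize(im[110:310,240:500,::-1],None,fx=3,fy=3))
E
```

```text
top 0.97 [461.1, 229.1] 565
top 0.95 [395.5, 270.9] 662
top 0.89 [410.2, 228.2] 655
top 0.6 [472.8, 275.6] 678
top 0.36 [171.8, 238.2] 266
top box 0.7 [321.9, 174.0] 685
scene 0.66 [243.5, 235.8] 398
scene 0.61 [201.2, 255.7] 473
scene 0.56 [234.4, 212.3] 308
scene 0.45 [312.0, 199.7] 98
scene box 0.79 [333.8, 225.7] 557
cover ('top',) (array([ 0.47999335, -0.2200806 ,  0.36380171]), np.float64(0.04627862572669983))
cover ('scene',) (array([ 0.48114839, -0.22224676,  0.38391723]), np.float64(0.06155778840184212))
cover ('top', 'scene') (array([ 0.48026111, -0.22070575,  0.37211263]), np.float64(0.13291457295417786))
cover ('top',) (array([ 0.48002763, -0.22005663,  0.35734305]), np.float64(0.04637404531240463))
cover ('scene',) (array([ 0.48139585, -0.22263833,  0.38346124]), np.float64(0.0607726126909256))
cover ('top', 'scene') (array([ 0.4805694 , -0.22101589,  0.38145259]), np.float64(0.13341397047042847))
box ('top',) (array([ 0.60949081, -0.00872871,  0.05121721]), np.float64(0.05355839431285858))
box ('scene',) (array([ 0.6106968 , -0.01331314,  0.08173003]), np.float64(0.12600988149642944))
box ('top', 'scene') (array([ 0.60973502, -0.0094493 ,  0.06203937]), np.float64(0.22073854506015778))
grip_back top 0.61 [0.4821 0.0814 0.026 ]
grip_back scene 0.75 [0.4953 0.0769 0.026 ]
trigger_press top 0.62 [0.4875 0.0255 0.026 ]
trigger_press scene 0.47 [0.4853 0.0214 0.026 ]
fixed_pad top 0.55 [0.6059 0.024  0.026 ]
fixed_pad scene 0.3 [0.4774 0.0295 0.026 ]
pad top 0.45 [ 0.6125 -0.0578  0.026 ]
pad scene 0.47 [ 0.6185 -0.0706  0.026 ]
sliding_jaw top 0.72 [ 0.6093 -0.0617  0.026 ]
sliding_jaw scene 0.65 [ 0.6141 -0.0701  0.026 ]
clamp top 0.6 [0.5489 0.0357 0.    ]
clamp scene 0.83 [0.5489 0.0465 0.    ]
box top 0.71 [ 0.6026 -0.0086  0.    ]
box scene 0.83 [ 0.6174 -0.0167  0.    ]
```

View pics/m.png

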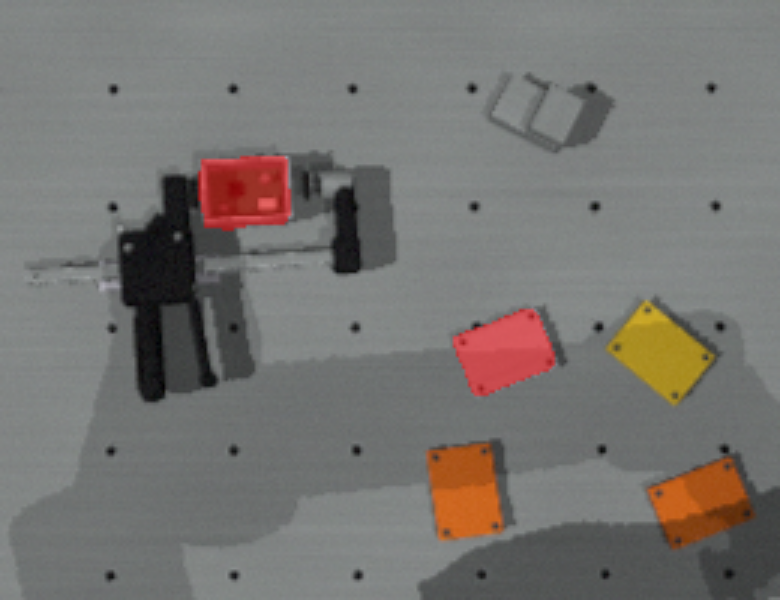

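```bash
cat >> h.py <<'E'
def rv(a): return (R.from_euler("z",a)*R.from_euler("x",np.pi)).as_rotvec()
def best(pos,a):
    c=[(np.abs(np.array(q)-get_state()["q"]).max(),b) for b in(a,a+np.pi,a-np.pi) if (q:=ik(pos,rv(b))) is not None]
    return min(c)[1]
def st(t=""):
    s=get_state();print(t,"t",round(s["clock"],2),"p",np.round(s["position"],4),"F",np.round(s["contact_force"],2),"gap",round(s["finger_gap"],3),"q6",round(s["q"][5],2))
E
python3 - <<'E'
from h import *
c=(0.4803,-0.2207); a=best((c[0],c[1],.1),.372); print(a)
movep((c[0],c[1],.09),rv(a)); st()
move_l((c[0],c[1],-.001),.12); st()
grab(40); st()
move_l((c[0],c[1],.08),.12); st()
f=grab_frame("top");cv2.imwrite("pics/g1.png",cv2.resize(f["img"][110:310,300:560,::-1],None,fx=3,fy=3))
f=grab_frame("scene");cv2.imwrite("pics/g1s.png",cv2.resize(f["img"][100:300,130:390,::-1],None,fx=3,fy=3))
E
```

```text
0.372
 t 3.88 p [ 0.4804 -0.2218  0.0904] F [-0.54 -0.48 -0.07] gap 1.0 q6 0.63
 t 4.78 p [ 0.4807 -0.2212 -0.0005] F [-0.48  0.01  0.01] gap 1.001 q6 0.63
 t 5.2 p [ 0.4808 -0.2211 -0.    ] F [-0.51  1.02  5.33] gap 0.593 q6 0.63
 t 6.03 p [ 0.4798 -0.2204  0.0794] F [ 0.87  0.01 -0.44] gap 0.597 q6 0.63
```

View pics/g1.png

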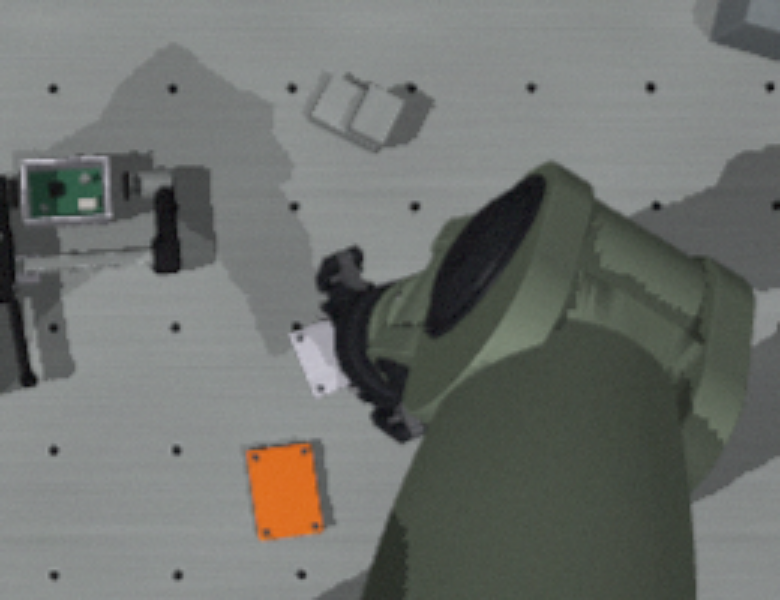

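View pics/g1s.png

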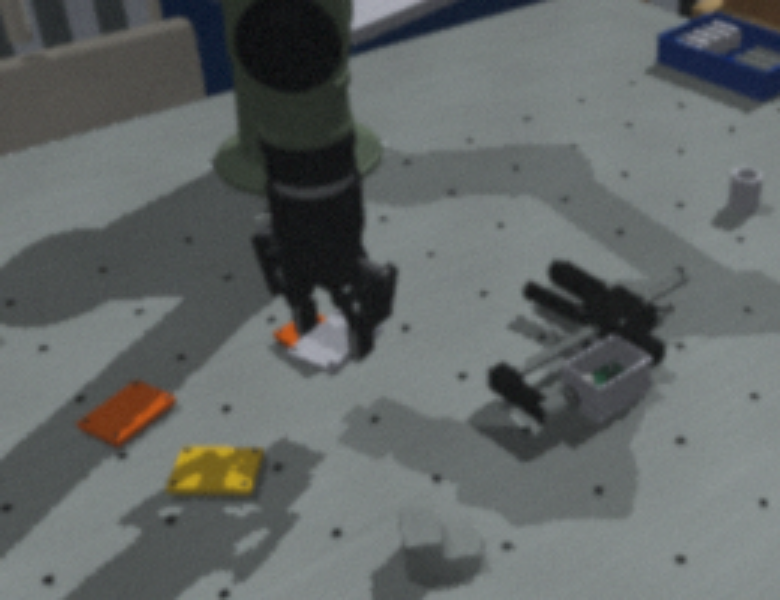

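The cover is held level (gap 0.597, about 52 mm). Before inserting it I'll check the box and clamp pose estimates with overlays on the first pictures.

```bash
cat > ov.py <<'E'
from h import *
F={c:grab_frame(c) for c in("top","scene")}
def draw(c,img,rect,K,name,bp,cp):
    f=F[c];x0,y0,x1,y1=rect
    im=cv2.resize(img[y0:y1,x0:x1],None,fx=K,fy=K,interpolation=cv2.INTER_CUBIC)
    def poly(P,col):
        q=((proj(f,P)+.5-[x0,y0])*K*16-8).round().astype(np.int32)
        cv2.polylines(im,[q],True,col,1,cv2.LINE_AA,4)
    def rect_(xa,xb,ya,yb,z): return np.array([[xa,ya,z],[xb,ya,z],[xb,yb,z],[xa,yb,z]])
    b=lambda r:place(r,*bp)
    poly(b(rect_(-.025,.025,-.035,.035,.042)),(0,0,255));poly(b(rect_(-.022,.022,-.032,.032,.042)),(0,0,255));poly(b(rect_(-.025,.025,-.035,.035,0)),(0,0,160))
    k=lambda r:place(r,*cp)
    for r in (rect_(-.028,.032,-.008,.052,.04),rect_(-.105,-.028,.022,.042,.038),rect_(.04,.075,-.014,.006,.038)): poly(k(r),(0,255,0))
    cv2.imwrite(name,im)
E
cat > o1.py <<'E'
from ov import *
import sys
bp=(.6095,-.0087,.055)
a=.055
# clamp so that fixed pad is 2.5mm from box end
bc=np.array(bp[:2])
Rz=np.array([[np.cos(a),-np.sin(a)],[np.sin(a),np.cos(a)]])
cp=np.array([.5489,.041])
cp=tuple(cp)+(a,)
print(cp,(bc-cp[:2])@Rz)
draw("top",cv2.imread("pics/top0.png"),(250,150,370,250),6,"pics/o1.png",bp,cp)
draw("scene",cv2.imread("pics/scene0.png"),(280,170,380,260),7,"pics/o1s.png",bp,cp)
E
python3 o1.py
```

```text
(np.float64(0.5489), np.float64(0.041), 0.055) [ 0.05777624 -0.05295617]
```

View pics/o1.png

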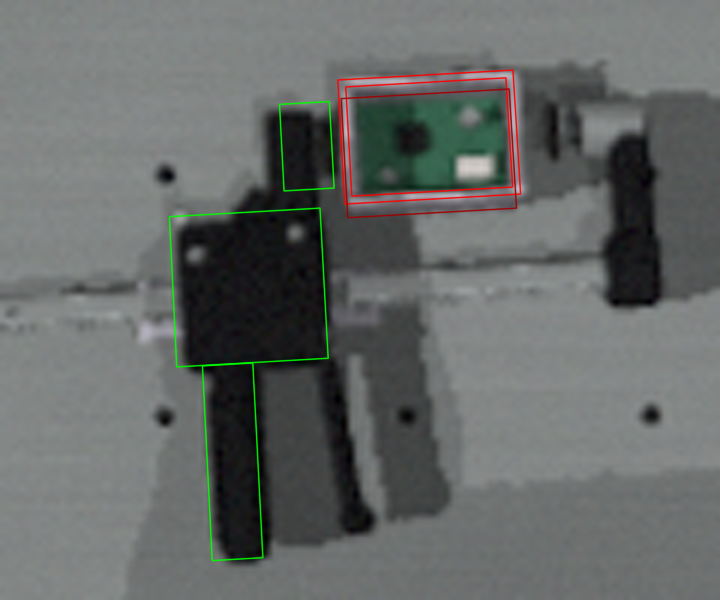

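View pics/o1s.png

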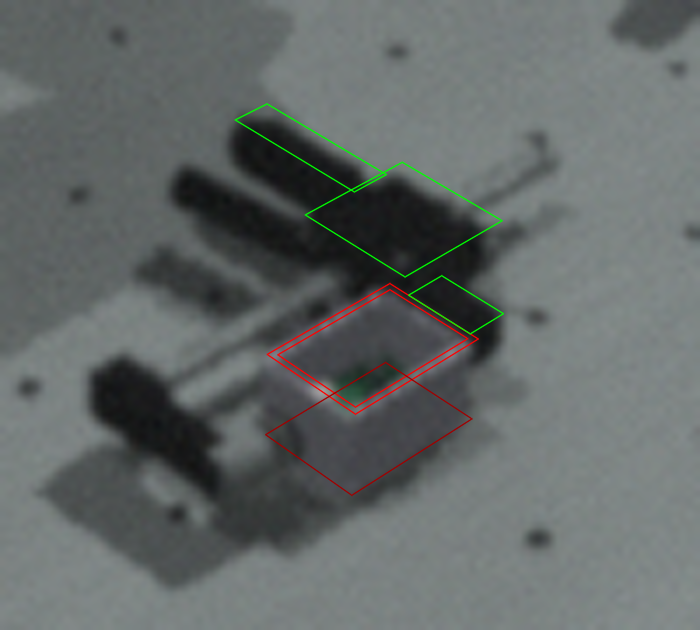

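```bash
cat > pf.py <<'E'
from h import *
def pm(P,f,U=8,win=(0,0,640,400)):
    x0,y0,x1,y1=win;m=np.zeros(((y1-y0)*U,(x1-x0)*U),np.uint8)
    q=(proj(f,P)+.5-[x0,y0])*U-.5
    cv2.fillConvexPoly(m,cv2.convexHull((q*16).round().astype(np.int32)),1,shift=4)
    return cv2.resize(m.astype(np.float32),(x1-x0,y1-y0),interpolation=cv2.INTER_AREA)
def rect(w,l,z): return np.array([[-w/2,-l/2,z],[w/2,-l/2,z],[w/2,l/2,z],[-w/2,l/2,z]])
def ringfit(f,img,p0,rin,rmid,rout,z,sign_in,win):
    """least-squares image = piecewise constant regions (inside rin | annulus | thin outside)"""
    g=img.astype(np.float32)
    x0,y0,x1,y1=win;g=g[y0:y1,x0:x1].reshape(-1,3)
    def cost(p):
        pos=(p[0]/1000,p[1]/1000,p[2]/50)
        A=[pm(place(rect(*r,z),*pos),f,win=win).ravel() for r in (rin,rmid,rout)]
        w=A[2]; X=np.c_[A[0],A[1]-A[0],A[2]-A[1]]
        X=X*w[:,None];res=0
        Y=g*w[:,None]
        c,r,_,_=np.linalg.lstsq(X,Y,rcond=None)
        return ((Y-X@c)**2).sum()/w.sum()/100
    p=np.array([p0[0]*1000,p0[1]*1000,p0[2]*50])
    for s in (2,1):
        sim=np.vstack([p]+[p+s*e for e in np.eye(3)])
        r=minimize(cost,p,method="Nelder-Mead",options=dict(initial_simplex=sim,xatol=.02,fatol=1e-3));p=r.x
    return np.array([p[0]/1000,p[1]/1000,p[2]/50]),r.fun
E
python3 - <<'E'
from pf import *
f=grab_frame("top");a=cv2.imread("pics/top0.png")
for k in(.056,.058):
  for g in (0,.004): print("box",ringfit(f,a,(.609,-.009,.05),(.044-g,.064-g),(.05,.07),(k,k+.02),.042,1,(295,145,350,200)))
for k in(.058,.062): print("cover",ringfit(f,a,(.4803,-.2207,.37),(.02,.03),(.052,.072),(k,k+.02),.013,1,(375,195,440,260)))
E
```

```text
box (array([ 0.60895712, -0.00956303,  0.0469208 ]), np.float64(24.305526733398438))
box (array([ 0.60817629, -0.0099822 ,  0.04704981]), np.float64(25.059446334838867))
box (array([ 0.60898605, -0.00950188,  0.04997108]), np.float64(23.769132614135742))
box (array([ 0.6082451 , -0.00974122,  0.04827066]), np.float64(24.74990463256836))
cover (array([ 0.47921924, -0.21962046,  0.36406656]), np.float64(10.438124656677246))
cover (array([ 0.4791832 , -0.21953121,  0.35392871]), np.float64(10.668268203735352))
```

Run:
```python
from h import *
a=.048;p=(.6088,-.0103)
movep((p[0],p[1],.11),rv(a)); st()
move_l((p[0],p[1],.056),.12);sleep(.2); st()
F={}
for c,r in(("top",(250,130,390,250)),("scene",(270,150,390,250))):
    f=grab_frame(c);cv2.imwrite(f"pics/h1{c}.png",f["img"][:,:,::-1])
    cv2.imwrite(f"pics/h1{c}z.png",cv2.resize(f["img"][r[1]:r[3],r[0]:r[2],::-1],None,fx=5,fy=5,interpolation=cv2.INTER_CUBIC))
```

```text
t 7.25 p [ 0.6082 -0.011   0.1095] F [ 0.72 -0.33 -0.34] gap 0.591 q6 1.38
 t 8.05 p [ 0.6096 -0.0105  0.057 ] F [ 1.61  1.39 -0.79] gap 0.596 q6 1.38
```

View pics/h1topz.png

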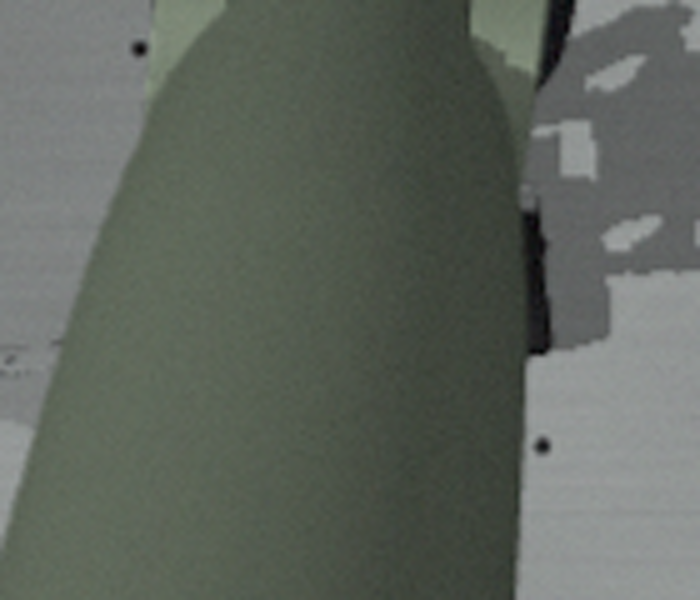

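View pics/h1scenez.png

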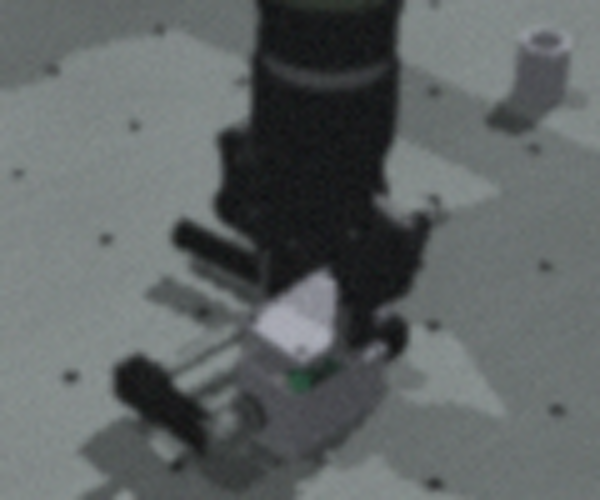

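```bash
cat > o2.py <<'E'
from h import *
import sys
f=grab_frame("scene")
def go(src,name,items,rect=(300,190,360,250),K=12):
    x0,y0,x1,y1=rect;im=cv2.resize(cv2.imread(src)[y0:y1,x0:x1],None,fx=K,fy=K,interpolation=cv2.INTER_CUBIC)
    im=cv2.convertScaleAbs(im,alpha=1.6)
    for w,l,z,p,col in items:
        P=place(np.array([[-w/2,-l/2,z],[w/2,-l/2,z],[w/2,l/2,z],[-w/2,l/2,z]]),*p)
        q=((proj(f,P)+.5-[x0,y0])*K*16-8).round().astype(np.int32)
        cv2.polylines(im,[q],True,col,1,cv2.LINE_AA,4)
    cv2.imwrite(name,im)
E
python3 - <<'E'
from o2 import *
bp=(.6107,-.0125,.055)
it=[(.05,.07,.042,bp,(0,0,255)),(.05,.07,0,bp,(0,0,255))]
go("pics/scene0.png","pics/p0.png",it)
cp=(bp[0],bp[1],.048)
go("pics/h1scene.png","pics/p1.png",it+[(.052,.072,.057+.013,cp,(0,255,0)),(.052,.072,.057+.005,cp,(0,255,0))])
a=cv2.imread("pics/p0.png");b=cv2.imread("pics/p1.png");cv2.imwrite("pics/p01.png",cv2.resize(np.hstack([a,b]),None,fx=.55,fy=.55,interpolation=cv2.INTER_AREA))
E
```

```text
(no output)
```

View pics/p0.png

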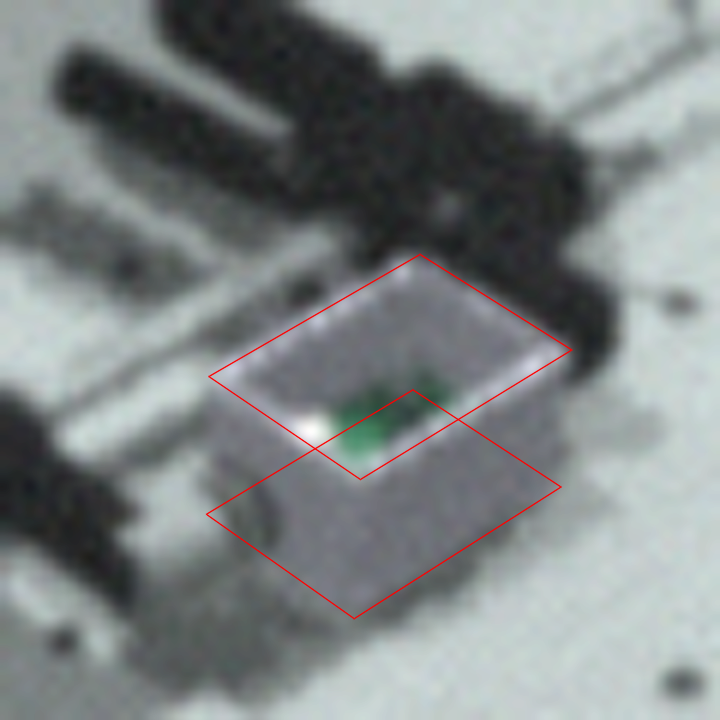

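View pics/p1.png

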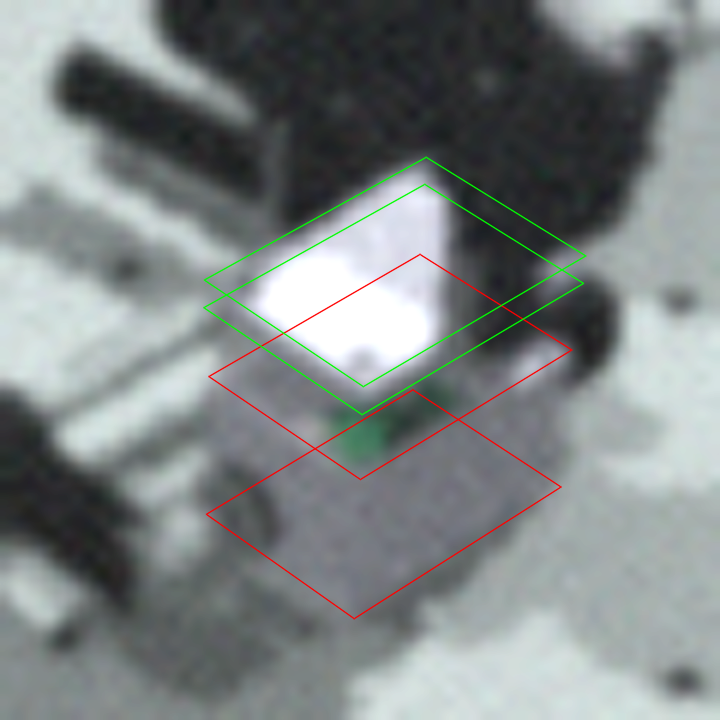

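Run:
```python
import cv2,numpy as np
a=cv2.imread("pics/h1scene.png")[195:240,308:358]
cv2.imwrite("pics/p2.png",cv2.resize(a,None,fx=14,fy=13,interpolation=cv2.INTER_NEAREST))
```

```text
(no output)
```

View pics/p2.png

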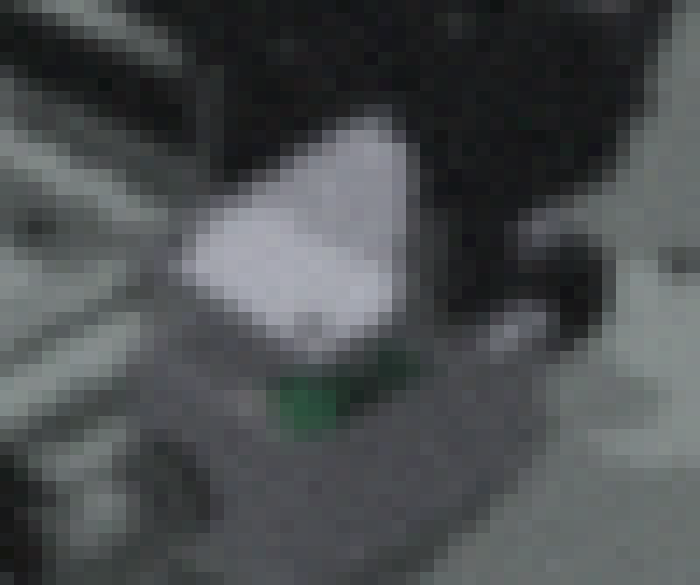

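The held cover's front corner is at about (330.5,222.3) in the scene view. A model centred over the box predicts (330.2,222.1), so it is aligned to about 1 mm. I'll lower it with a force stop.

```bash
cat >> h.py <<'E'
def avg(n=8):
    P=[];Fs=[]
    for _ in range(n):
        s=get_state();P.append(s["position"]);Fs.append(s["contact_force"]);sleep(.01)
    return np.mean(P,0),np.mean(Fs,0)
E
python3 - <<'E'
from h import *
p=(.6088,-.0103)
P,Fz=avg();print(P.round(4),Fz.round(2))
print(move_l((p[0],p[1],.0365),.03,until_force=8)); P,Fz=avg();print(P.round(4),Fz.round(2));st()
f=grab_frame("scene");cv2.imwrite("pics/i1.png",cv2.resize(f["img"][180:250,290:380,::-1],None,fx=8,fy=8,interpolation=cv2.INTER_CUBIC))
E
```

```text
[ 0.6091 -0.0103  0.0565] [-0.2  -0.01 -0.67]
True
[ 0.6083 -0.0102  0.037 ] [-0.84  0.18  4.96]
 t 8.95 p [ 0.6083 -0.0102  0.037 ] F [-1.15  0.51  4.46] gap 0.597 q6 1.38
```

View pics/i1.png

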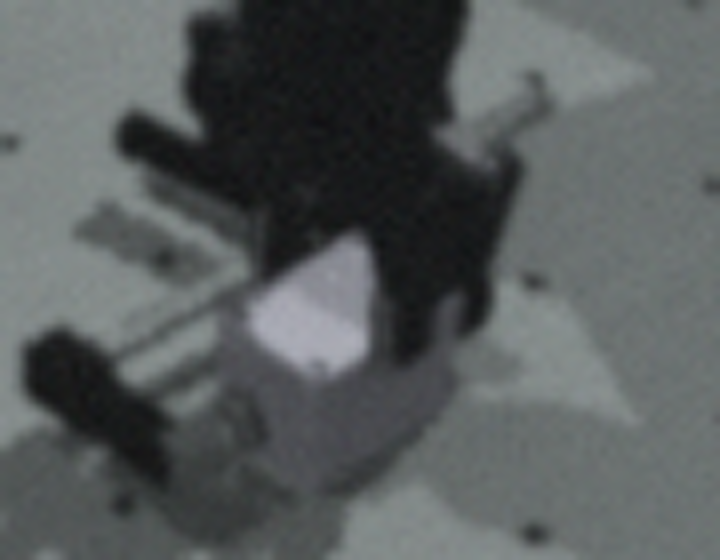

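Run:
```python
from h import *
let_go(); st()
p=(.6088,-.0103)
move_l((p[0],p[1],.10),.2)
movep((.42,-.20,.12),rv(best((.42,-.2,.12),np.pi/2+.05))); st()
grab(20); st()
for c,r in(("top",(240,130,380,250)),("scene",(280,170,380,260))):
    f=grab_frame(c);cv2.imwrite(f"pics/j1{c}.png",f["img"][:,:,::-1])
    cv2.imwrite(f"pics/j1{c}z.png",cv2.resize(f["img"][r[1]:r[3],r[0]:r[2],::-1],None,fx=5.5,fy=5,interpolation=cv2.INTER_CUBIC) if c=="top" else cv2.resize(f["img"][r[1]:r[3],r[0]:r[2],::-1],None,fx=6.5,fy=6.5,interpolation=cv2.INTER_CUBIC))
```

```text
t 9.44 p [ 0.6074 -0.0101  0.036 ] F [-0.51  0.5   0.17] gap 1.0 q6 1.38
 t 10.95 p [ 0.4202 -0.1997  0.1195] F [ 0.03  0.02 -0.18] gap 1.0 q6 2.49
 t 11.72 p [ 0.42 -0.2   0.12] F [ 1.33 -0.07  0.08] gap -0.001 q6 2.49
```

View pics/j1topz.png

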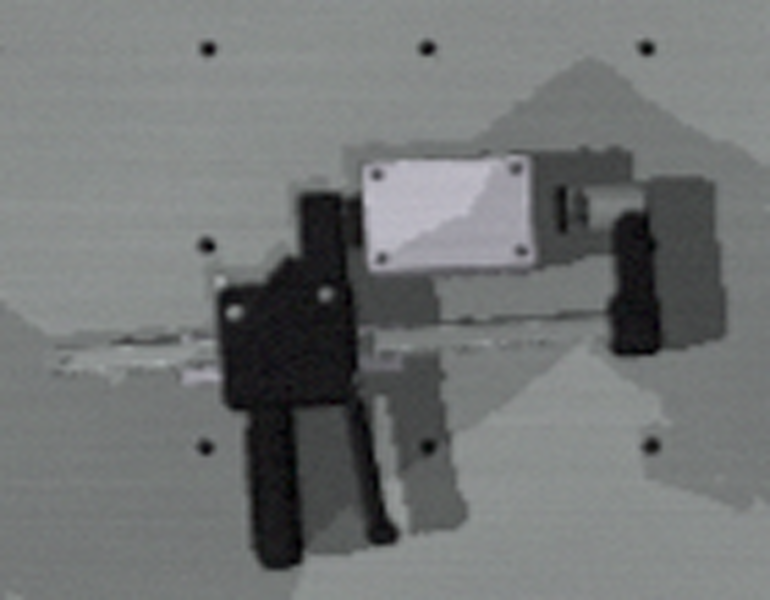

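View pics/j1scenez.png

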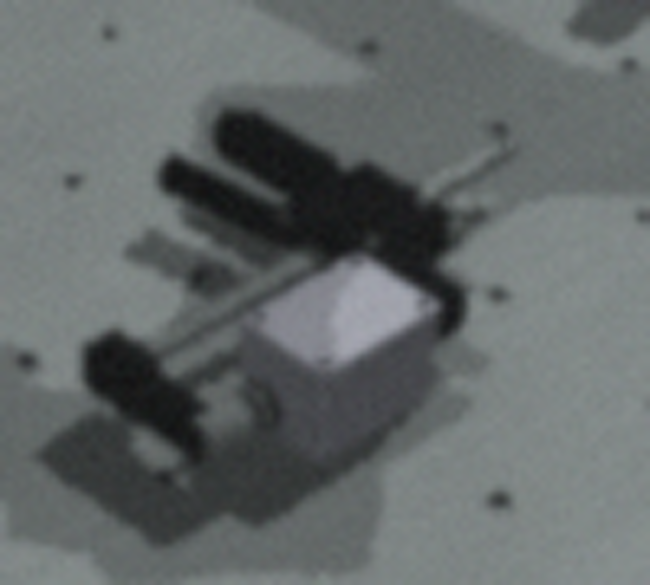

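The cover lies flush and parallel on the box. Next I'll estimate the remaining jaw gaps from the top view, then make a first exploratory pull.

Run:
```python
from pf import *
f=grab_frame("top");a=cv2.imread("pics/j1top.png")
print("cover",ringfit(f,a,(.609,-.009,.05),(.02,.03),(.052,.072),(.060,.080),.05,1,(295,145,350,200)))
for px in((341.1,171.4),(343.2,171.4),(305.6,172)): print(unproj(f,px,.026).round(4))
for s in tip_of("top","trigger_press")[:1]+tip_of("top","grip_back")[:1]: print(unproj(f,s["centre"],.026).round(4))
y=np.array([-np.sin(.048),np.cos(.048)]);c=np.array([.4877,.0231])
s0=c-y*.030
movep((s0[0],s0[1],.05),rv(best((s0[0],s0[1],.05),np.pi/2+.048)))
move_l((s0[0],s0[1],.012),.12); P,F0=avg(5);print(P.round(4),F0.round(2))
e=s0+y*.045
print(move_l((e[0],e[1],.012),.04,until_force=1.8)); P1,F1=avg(5); print("touch",((P1[:2]-c)@y).round(4),P1.round(4),((F1-F0)[:2]@y).round(2))
d0=(P1[:2]-s0)@y
for d in(.006,.012,.016,.019):
    t=s0+y*(d0+d); r=move_l((t[0],t[1],.012),.05,until_force=14);P,F=avg(5);print(d,r,((P[:2]-P1[:2])@y).round(4),((F-F0)[:2]@y).round(2),F.round(2))
    if r: break
st()
g=grab_frame("top");cv2.imwrite("pics/k1.png",g["img"][:,:,::-1])
cv2.imwrite("pics/k1z.png",cv2.resize(g["img"][130:250,240:380,::-1],None,fx=5.5,fy=5,interpolation=cv2.INTER_CUBIC))
g=grab_frame("scene");cv2.imwrite("pics/k1s.png",cv2.resize(g["img"][170:260,280:380,::-1],None,fx=6,fy=6,interpolation=cv2.INTER_CUBIC))
```

```text
cover (array([ 0.6085319 , -0.0084184 ,  0.05281167]), np.float64(11.415020942687988))
[ 0.6142 -0.0576  0.026 ]
[ 0.6142 -0.0627  0.026 ]
[0.613  0.0286 0.026 ]
[0.487  0.0214 0.026 ]
[0.473  0.0727 0.026 ]
[ 0.4893 -0.0078  0.0124] [0.21 0.05 0.14]
True
touch -0.0145 [0.4882 0.0086 0.012 ] -1.85
0.006 False 0.0062 -1.48 [-1.03 -1.49  1.06]
0.012 False 0.012 -2.99 [-1.62 -3.03  0.72]
0.016 False 0.0157 -4.18 [-2.91 -4.29  0.2 ]
0.019 False 0.0185 -4.34 [-2.54 -4.42  0.42]
 t 15.18 p [0.4868 0.0271 0.0118] F [-3.74 -5.23  0.11] gap 0.002 q6 3.0
```

View pics/k1z.png

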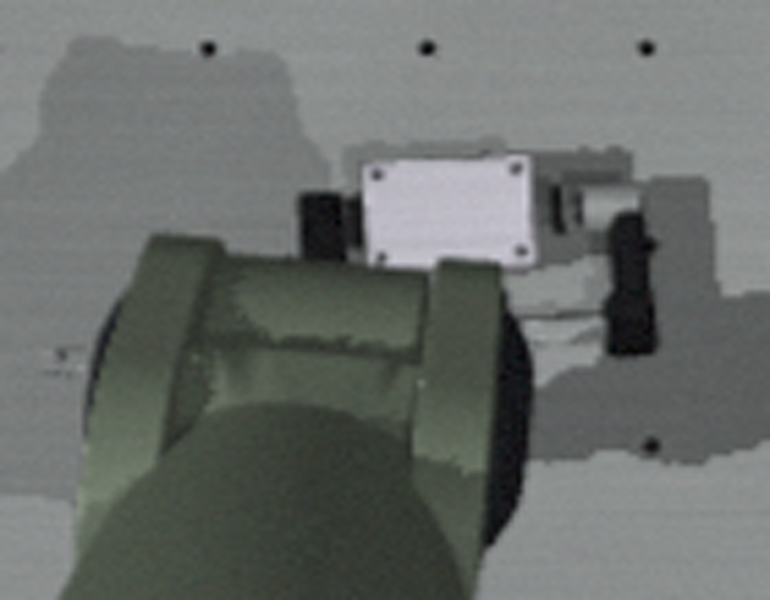

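View pics/k1s.png

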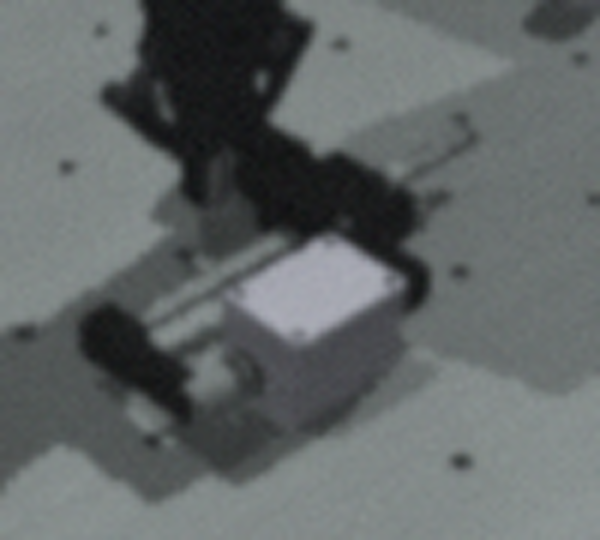

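The first pull drew the jaw about 2 mm (pad face column 341.1 → 340.4). From the picture, about 14 mm remain before the pad starts to compress. I'll pump while tracking the jaw in the top view.

```bash
cat >> h.py <<'E'
YC=np.array([-np.sin(.048),np.cos(.048)]);CT=np.array([.4877,.0231])
T0=CT-YC*.0145   # TCP at trigger contact, d=0
def tgt(d): t=T0+YC*d; return (t[0],t[1],.012)
def jaw(img):
    g=cv2.cvtColor(img,cv2.COLOR_RGB2GRAY).astype(float)[182:196,335:368]
    w=np.clip(60-g,0,30)/30  # darkness
    # largest contiguous dark part only
    n,l,s,c=cv2.connectedComponentsWithStats((w>.5).astype(np.uint8))
    k=1+np.argmax(s[1:,4]); m=cv2.dilate((l==k).astype(np.uint8),np.ones((3,3)))
    w=w*m; return 335+(w*np.arange(w.shape[1])).sum()/w.sum(), s[k,4]
def look(n=3):
    J=[jaw(grab_frame("top")["img"])[0] for _ in range(n)]
    return np.mean(J)
def meas(F0,tag):
    P,F=avg(5);print(tag,"d",(((P[:2]-T0)@YC)*1000).round(2),"F",(-(F-F0)[:2]@YC).round(2));return P
E
python3 - <<'E'
from h import *
for n in("top0","h1top","j1top","k1"): print(n,jaw(cv2.imread(f"pics/{n}.png")[:,:,::-1]))
F0=np.array([.21,.05,.14])
r=move_l(tgt(.0205),.06,until_force=14);meas(F0,r);print(look())
move_l(tgt(-.004),.12);meas(F0,"rel");P,F0=avg(6);print(F0.round(2),look())
for d in(.010,.017,.0205):
    r=move_l(tgt(d),.08,until_force=14);meas(F0,r)
print(look());st()
E
```

```text
top0 (np.float64(355.1345177664975), np.int32(106))
h1top (np.float64(356.75305055200465), np.int32(59))
j1top (np.float64(355.20012626262627), np.int32(107))
k1 (np.float64(354.2941560561541), np.int32(101))
False d 19.16 F 6.84
354.21357195420427
rel d -3.67 F 0.07
[-0.03  0.26  0.3 ] 353.7939023202855
False d 10.31 F 2.72
False d 16.69 F 3.74
False d 19.15 F 6.7
352.0906145578418
 t 17.42 p [0.4868 0.0277 0.0119] F [-3.46 -6.55  1.87] gap -0.001 q6 3.0
```

Run:
```python
from h import *
move_l(tgt(-.004),.15);P,F0=avg(6);print(F0.round(2),look())
for d in(.008,.012,.016,.0192):
    r=move_l(tgt(d),.08,until_force=14);meas(F0,r)
print(look());st()
f=grab_frame("top");cv2.imwrite("pics/l1.png",f["img"][:,:,::-1])
cv2.imwrite("pics/l1z.png",cv2.resize(f["img"][155:200,295:370,::-1],None,fx=10,fy=10,interpolation=cv2.INTER_CUBIC))
f=grab_frame("scene");cv2.imwrite("pics/l1s.png",cv2.resize(f["img"][190:260,280:380,::-1],None,fx=8,fy=8,interpolation=cv2.INTER_CUBIC))
```

```text
[ 0.1   0.21 -0.04] 352.2180271319423
False d 8.4 F 2.6
False d 11.72 F 3.79
False d 15.59 F 4.69
False d 18.63 F 4.95
350.186959873881
 t 19.3 p [0.4868 0.0272 0.0119] F [-2.59 -4.89  1.79] gap -0.001 q6 3.0
```

View pics/l1z.png

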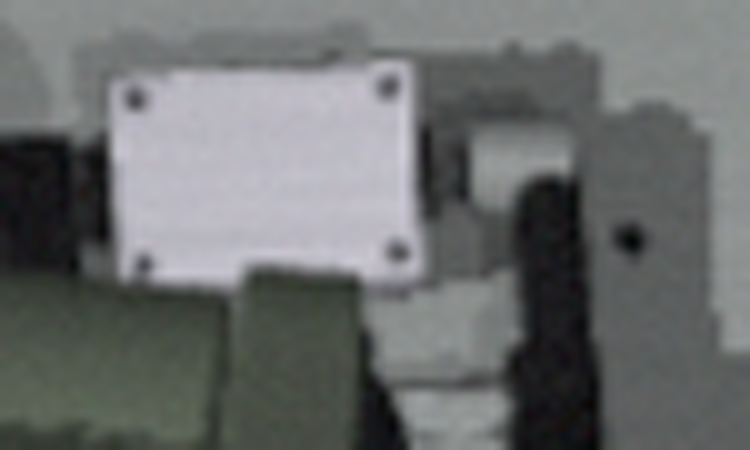

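View pics/l1s.png

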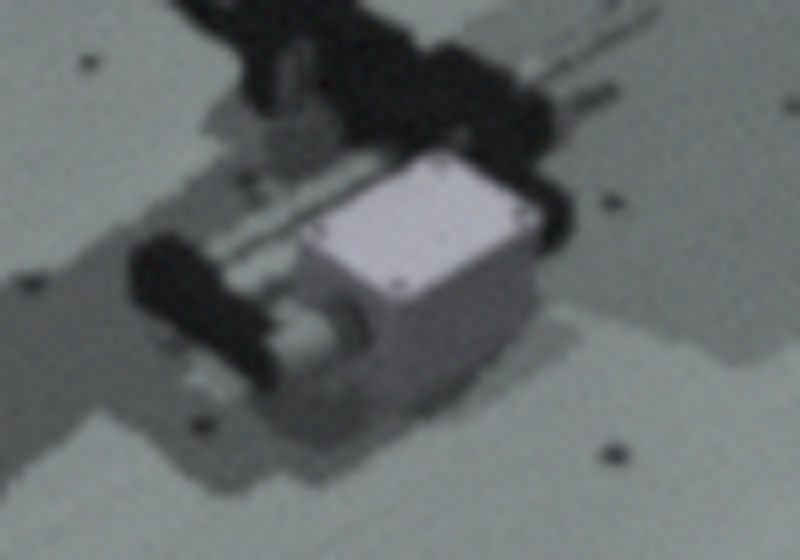

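About 11.8 mm drawn so far. The pad is nearly at the box (pad about column 337.8, cover edge about 336.9). The next pull goes in steps, tracking the cover and jaw together.

```bash
cat >> h.py <<'E'
def cov(img):
    # right cover edge column (sub-pixel) over rows 165-178, and left edge
    g=cv2.cvtColor(img,cv2.COLOR_RGB2GRAY).astype(float)
    def edge(rows,cols,sgn):
        p=g[rows[0]:rows[1],cols[0]:cols[1]].mean(0); d=np.clip(sgn*np.diff(p),0,None)
        k=np.argmax(d);i=np.arange(max(k-2,0),min(k+3,len(d)));return cols[0]+.5+(d[i]*i).sum()/d[i].sum()
    return edge((165,178),(328,343),-1),edge((165,178),(298,312),1)
def look2(tag,n=4):
    A=[]
    for _ in range(n):
        im=grab_frame("top")["img"];A.append((jaw(im)[0],)+cov(im))
    A=np.mean(A,0);print(tag,"jaw %.2f covR %.2f covL %.2f  jaw-covR %.2f (mm %.2f)"%(*A,A[0]-A[1],(A[0]-A[1])*2.37),flush=True);return A
E
python3 - <<'E'
from h import *
for n in("j1top","k1","l1"):
    im=cv2.imread(f"pics/{n}.png")[:,:,::-1].copy();print(n,jaw(im)[0],cov(im))
look2("held")
move_l(tgt(-.004),.15);P,F0=avg(6);print(F0.round(2));look2("rel",2)
for d in(.008,.012,.0155):
    r=move_l(tgt(d),.08,until_force=14);meas(F0,r);look2(d,3)
st()
E
```

```text
j1top 355.20012626262627 (np.float64(336.0211267605634), np.float64(305.71933809214795))
k1 354.2941560561541 (np.float64(336.1490541422048), np.float64(305.72243346007605))
l1 350.17786561264825 (np.float64(336.03751399776036), np.float64(305.72))
held jaw 350.18 covR 336.05 covL 305.72  jaw-covR 14.13 (mm 33.49)
[ 0.33 -0.01  0.29]
rel jaw 351.18 covR 336.04 covL 305.67  jaw-covR 15.13 (mm 35.87)
False d 8.44 F 2.27
0.008 jaw 350.00 covR 336.05 covL 305.84  jaw-covR 13.95 (mm 33.06)
False d 11.42 F 4.6
0.012 jaw 349.48 covR 336.00 covL 305.57  jaw-covR 13.48 (mm 31.94)
False d 14.65 F 5.38
0.0155 jaw 348.99 covR 335.09 covL 304.81  jaw-covR 13.91 (mm 32.96)
 t 21.43 p [0.4869 0.0232 0.0119] F [-3.93 -4.65  1.54] gap -0.001 q6 2.99
```

Run:
```python
from h import *
F0=np.array([.2,.1,.2])
for d in(.0175,.0195):
    r=move_l(tgt(d),.08,until_force=14);meas(F0,r);look2(d,3)
st()
f=grab_frame("top");cv2.imwrite("pics/n1.png",f["img"][:,:,::-1])
cv2.imwrite("pics/n1z.png",cv2.resize(f["img"][155:200,295:370,::-1],None,fx=10,fy=10,interpolation=cv2.INTER_CUBIC))
f=grab_frame("scene");cv2.imwrite("pics/n1sr.png",f["img"][:,:,::-1]);cv2.imwrite("pics/n1s.png",cv2.resize(f["img"][190:260,280:380,::-1],None,fx=8,fy=8,interpolation=cv2.INTER_CUBIC))
```

```text
False d 16.43 F 5.95
0.0175 jaw 348.56 covR 335.03 covL 304.67  jaw-covR 13.53 (mm 32.07)
False d 18.38 F 6.38
0.0195 jaw 348.27 covR 334.65 covL 304.33  jaw-covR 13.62 (mm 32.28)
 t 22.32 p [0.4867 0.0269 0.0119] F [-2.88 -6.53  1.67] gap 0.0 q6 3.0
```

View pics/n1z.png

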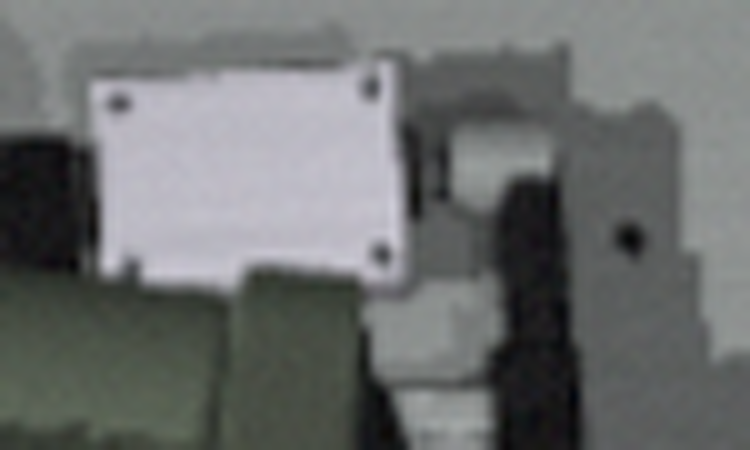

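View pics/n1s.png

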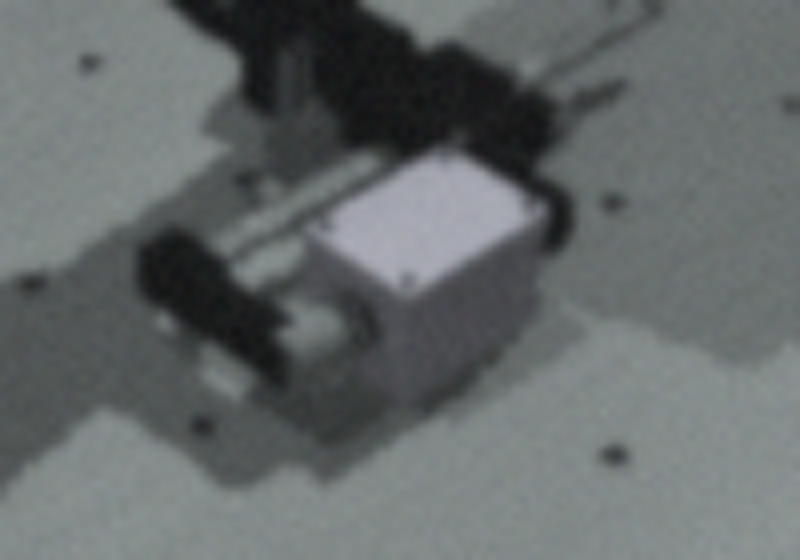

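```bash
cat >> h.py <<'E'
def avgimg(cam,n=6): return np.mean([grab_frame(cam)["img"][:,:,::-1].astype(np.float32) for _ in range(n)],0)
def shift(ref,im,r):
    x0,y0,x1,y1=r;g=lambda a:cv2.GaussianBlur(cv2.cvtColor(a.astype(np.float32),cv2.COLOR_BGR2GRAY),(0,0),.6)
    G,H=g(ref),g(im);T=G[y0:y1,x0:x1];m=6
    res=cv2.matchTemplate(H[y0-m:y1+m,x0-m:x1+m],T,cv2.TM_CCOEFF_NORMED);_,v,_,l=cv2.minMaxLoc(res)
    w=np.float32([[1,0,l[0]],[0,1,l[1]]])
    try: _,w=cv2.findTransformECC(T,H[y0-m:y1+m,x0-m:x1+m],w,cv2.MOTION_TRANSLATION,(3,200,1e-5),None,5)
    except cv2.error as e: print("ecc fail")
    return np.array([w[0,2]-m,w[1,2]-m]),v
RC=(312,160,338,178)   # cover right part
RJ=(341,168,357,190)   # cup + jaw
E
python3 - <<'E'
from h import *
ref=cv2.imread("pics/l1.png").astype(np.float32)
for n in("j1top","k1","l1","n1"):
    im=cv2.imread(f"pics/{n}.png").astype(np.float32);print(n,shift(ref,im,RC),shift(ref,im,RJ))
A=avgimg("top");cv2.imwrite("pics/n2.png",A);print(shift(ref,A,RC),shift(ref,A,RJ))
S=avgimg("scene");cv2.imwrite("pics/n2s.png",cv2.resize(cv2.convertScaleAbs(S[205:245,300:350],alpha=1.7),None,fx=15,fy=15,interpolation=cv2.INTER_CUBIC))
cv2.imwrite("pics/n2z.png",cv2.resize(cv2.convertScaleAbs(A[155:195,325:365],alpha=1.7),None,fx=15,fy=15,interpolation=cv2.INTER_CUBIC))
E
```

```text
j1top (array([-0.04412174, -0.88208485], dtype=float32), 0.9008299112319946) (array([ 5.4088106, -0.6249099], dtype=float32), 0.9646560549736023)
k1 (array([ 0.2406621 , -0.16697359], dtype=float32), 0.9853746891021729) (array([ 4.29261   , -0.27982235], dtype=float32), 0.9741295576095581)
l1 (array([-0.08259058, -0.16490269], dtype=float32), 0.9999989867210388) (array([0.05548859, 0.06699657], dtype=float32), 0.9999999403953552)
n1 (array([-1.5582137 , -0.01626921], dtype=float32), 0.9586414694786072) (array([-1.8538017 ,  0.18741465], dtype=float32), 0.993547797203064)
(array([-1.5594163 , -0.01606989], dtype=float32), 0.9587966203689575) (array([-1.8381577 ,  0.16775131], dtype=float32), 0.9937531352043152)[ WARN:0@16.977] global loadsave.cpp:1063 imwrite_ Unsupported depth image for selected encoder is fallbacked to CV_8U.
```

View pics/n2z.png

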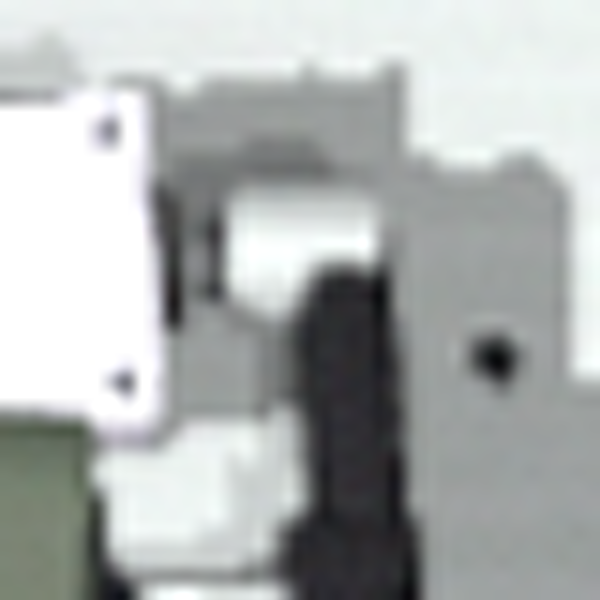

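View pics/n2s.png

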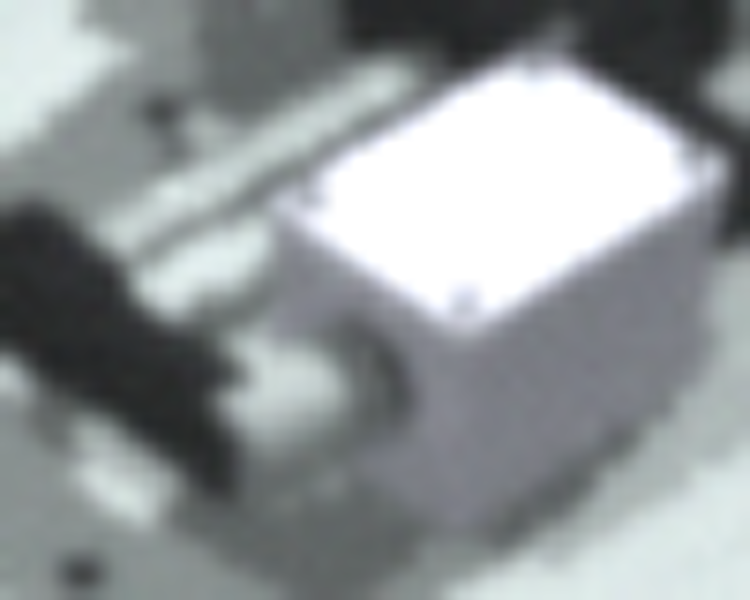

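Run:
```python
from h import *
for n in("j1top","k1","l1","n2"):
    g=cv2.cvtColor(cv2.imread(f"pics/{n}.png"),cv2.COLOR_BGR2GRAY).astype(float)
    print(n,g[169:175,333:350].mean(0).round(0))
```

```text
j1top [160. 160. 164. 112.  71.  70.  71.  61.  36.  22.  68.  62.  50.  54.
 103. 118. 116.]
k1 [192. 191. 196. 140.  89.  75.  68.  40.  23.  72.  84.  68.  56. 122.
 142. 141. 142.]
l1 [192. 191. 196. 126.  38.  55.  64.  56.  50. 122. 141. 141. 141. 133.
 114. 100.  94.]
n2 [192. 170.  93.  34.  66.  65.  50. 121. 141. 141. 140. 138. 121. 101.
  95.  94.  97.]
```

Pad-back-to-cup distance is now about 3.3 px, against about 4.15 px relaxed. Force and jaw/cover shifts together put the plunger at roughly 1–2 mm. I'll make one more pull in fine steps with averaging.

```bash
cat >> h.py <<'E'
REF=cv2.imread("pics/n2.png").astype(np.float32)
def report(tag,F0,n=6):
    P,F=avg(12);A=avgimg("top",n);c,_=shift(REF,A,(310,160,336,178));j,_=shift(REF,A,(339,168,355,190))
    g=cv2.cvtColor(A,cv2.COLOR_BGR2GRAY);pr=g[169:175,333:350].mean(0)
    print(tag,"d %.2f F %.2f | cover %.2f mm jaw %.2f mm"%(((P[:2]-T0)@YC)*1000,-(F-F0)[:2]@YC,-c[0]*2.32,-j[0]*2.37),pr[:10].round(0),flush=True)
    return A
E
python3 - <<'E'
from h import *
F0=np.array([.15,.1,.2])
report("held",F0)
move_l(tgt(-.004),.15);P,F0=avg(12);print(F0.round(2))
report("rel",F0)
for d in(.006,.008,.010,.012):
    move_l(tgt(d),.05,until_force=14);A=report(d,F0)
st()
E
```

```text
held d 18.36 F 5.95 | cover 1.13 mm jaw -0.10 mm [191. 170.  93.  34.  67.  64.  50. 120. 141. 141.]
[0.02 0.08 0.11]
rel d -3.41 F -0.17 | cover 0.29 mm jaw -0.11 mm [192. 170.  93.  34.  67.  65.  52. 121. 141. 141.]
0.006 d 6.01 F 3.07 | cover 1.05 mm jaw -0.49 mm [191. 170.  93.  34.  66.  64.  51. 121. 141. 141.]
0.008 d 7.58 F 4.38 | cover 1.15 mm jaw -0.23 mm [191. 169.  93.  34.  66.  64.  50. 117. 139. 141.]
0.01 d 9.39 F 5.09 | cover 1.32 mm jaw 0.56 mm [191. 159.  82.  38.  67.  65.  60. 121. 140. 141.]
0.012 d 11.18 F 5.91 | cover 1.35 mm jaw 1.37 mm [191. 159.  82.  38.  66.  65.  82. 125. 140. 140.]
 t 26.93 p [0.4871 0.0197 0.0119] F [-3.87 -5.55  0.99] gap -0.002 q6 2.99
```

The cover has stopped moving, so the box is against the fixed pad. Since the catch the jaw has gone about 1.35 mm further. All the cues give about 2.5 mm of plunger. I'll step on slightly.

Run:
```python
from h import *
F0=np.array([.02,.08,.11])
move_l(tgt(.0134),.04,until_force=14);A=report("p",F0,8);cv2.imwrite("pics/q1.png",A)
move_l(tgt(-.004),.15);P,F0=avg(12);print(F0.round(2))
B=report("rel",F0,8);cv2.imwrite("pics/q2.png",B)
st()
```

```text
p d 12.31 F 6.83 | cover 1.37 mm jaw 1.76 mm [191. 159.  82.  39.  67.  63.  90. 128. 140. 141.]
[-0.03  0.08  0.01]
rel d -3.34 F 0.06 | cover 0.48 mm jaw 0.66 mm [191. 159.  82.  39.  66.  64.  55. 119. 140. 141.]
 t 28.54 p [0.4886 0.0047 0.012 ] F [ 0.21  0.   -0.33] gap -0.0 q6 2.95[ WARN:0@29.152] global loadsave.cpp:1063 imwrite_ Unsupported depth image for selected encoder is fallbacked to CV_8U.
```

On release the jaw fell back about 1.1 mm to the 4.5 N brake level (2.25 mm). The held point was therefore about 3.3 mm, which agrees with the other cues. I'll re-pull to about 0.8 mm above this reference and hold.

Run:
```python
from h import *
F0=np.array([-.03,.08,.01])
for d in(.008,.010,.0112,.0124,.0136,.0148,.016,.0172):
    move_l(tgt(d),.05,until_force=14)
    P,F=avg(8);A=avgimg("top",6);j,_=shift(REF,A,(339,168,355,190));jm=-j[0]*2.37
    p=cv2.cvtColor(A,cv2.COLOR_BGR2GRAY)[169:175,339].mean()
    print(d,"d %.2f F %.2f jaw %.2f px %.0f"%(((P[:2]-T0)@YC)*1000,-(F-F0)[:2]@YC,jm,p),flush=True)
    if p>=79 or jm>1.3: break
st()
```

```text
0.008 d 8.06 F 3.17 jaw 0.21 px 56
0.01 d 9.46 F 4.77 jaw 0.65 px 60
0.0112 d 10.39 F 5.93 jaw 1.00 px 67
0.0124 d 11.39 F 6.34 jaw 1.44 px 83
 t 31.15 p [0.4873 0.0199 0.0119] F [-2.43 -6.09  0.16] gap 0.002 q6 2.99
```

Run:
```python
from h import *
F0=np.array([-.03,.08,.01])
sleep(.8);A=report("hold",F0,6)
cv2.imwrite("pics/z1.png",cv2.resize(cv2.convertScaleAbs(A[155:195,300:365]),None,fx=12,fy=12,interpolation=cv2.INTER_CUBIC))
S=avgimg("scene",3);cv2.imwrite("pics/z2.png",cv2.resize(cv2.convertScaleAbs(S[150:300,150:400]),None,fx=3.2,fy=3.2,interpolation=cv2.INTER_CUBIC))
```

```text
hold d 11.37 F 6.39 | cover 1.31 mm jaw 1.43 mm [192. 159.  82.  39.  67.  64.  83. 126. 140. 141.]
```

View pics/z1.png

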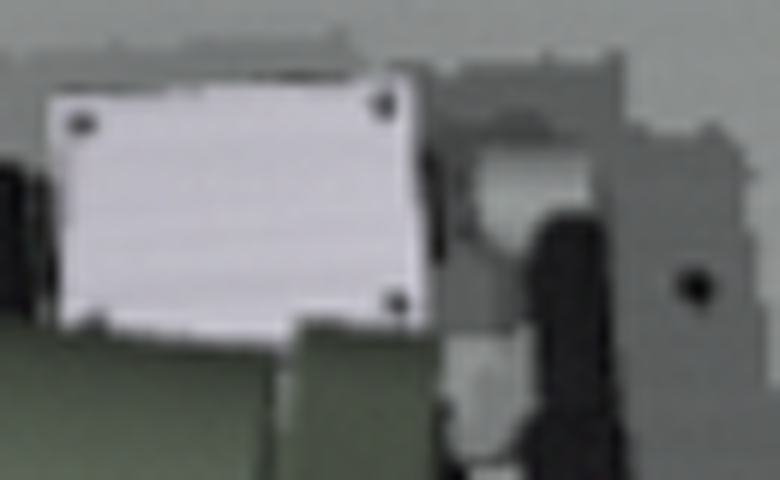

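View pics/z2.png

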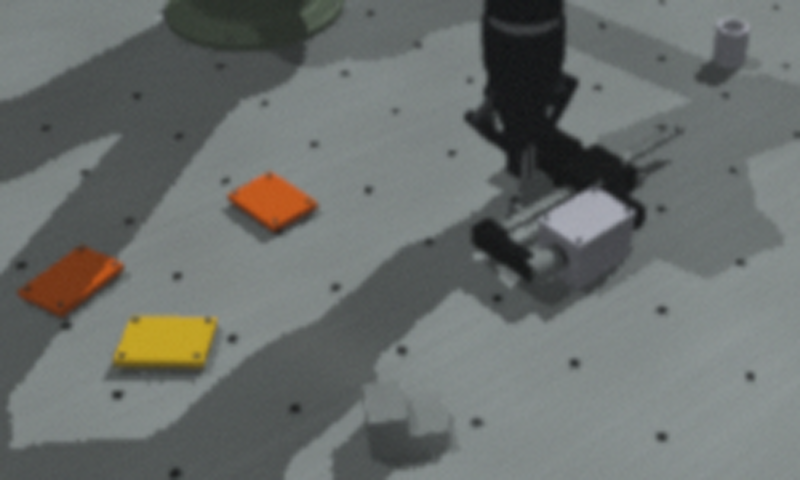

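The cover is flush on the box, and the box is clamped between both pads. The other things on the plate are where they were. The hold is steady at 6.4 N on the trigger, so I'm handing it in.

```bash
python3 -c "
from h import *
sign_off()"
```

```text
the job is handed in; nothing more can be done
```

I put the aluminium cover on the box and pumped the clamp by the trigger alone until the box was pressed against the fixed jaw. I handed in at about 32 s, with the finger still holding the trigger.

- **Cover:** it went in without catching and stopped at the seated height (tool at 37 mm). It lies flush and parallel in both cameras.
- **Clamp:** the box slid about 3.5 mm up to the fixed pad, then stopped. I estimate the sprung pad is about 3 mm into its cup, within roughly 0.4 mm.
- **Basis for the 3 mm:**
  - Trigger force above the no-load pull suggests about 3.2 mm.
  - On a test release the jaw fell back about 1.1 mm to the brake's 4.5 N level, which put that pull at about 3.3 mm. The final hold is slightly less.
  - The pad-to-cup distance in the top picture suggests about 2.5 mm, so the picture reads lower than the other two.
- **Hold:** jaw and trigger force (6.4 N) did not change over the last 0.8 s before I handed in.
- **Other things:** the gauge block, sleeve and look-alike covers looked unmoved in the last scene picture. The hex driver was outside that crop and I did not recheck it, but the arm never went near it.

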